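# Drive the tight dowel out of the pinned boards

### The arm

A 6-joint arm with a two-finger parallel gripper is mounted at the origin on the work surface. World frame = base frame: x ahead of the robot, y to its left, z up, the work surface at z = 0. Lengths are in m, angles in rad, forces in N, time in s.
With the tool pointing down it reaches from about 0.375 to 0.9 m from the base axis. Payload 3.1 kg.
Tool frame: the origin (TCP) lies between the finger pads; the fingertips stand 19 mm ahead of it and the grasp point (between the pads) is the TCP; z points along the fingers, y is the direction in which the jaws open and shut (so a half turn about z gives the same grasp; the last joint's range is limited). The gripper opens to 87 mm and grips with 3 to 60 N. Pads are 19 mm wide; open, the fingers measure 117 mm over their backs; the gripper's body (75 mm by 190 mm) begins 51 mm behind the grasp point.
Start: joints at [1.095, 0.527, 1.433, -0, 1.181, -0.178], TCP at [0.183, 0.598, 0.242] pointing down, gripper open.
Joint ranges: [-3.08, 3.08], [-0.75, 2.2], [0.22, 2.44], [-1.43, 4.57], [0, 2.65], [-2.85, 2.85]. Speed limits (rad/s): [2.79, 2.79, 3.14, 3.14, 3.14, 3.14].

### API

Orientations are given as a unit quaternion [x, y, z, w].
In Python, from rig import robot gives the robot as it stands.
- The arm moves only by the tool apply_moves, never from a script. Its argument "series" is a list of rows, each a list of 7 numbers: the shift along the tool's x, y, z in cm, then the turn, a rotation vector about the tool's x, y, z in degrees, then the opening, from 0 (shut) to 1 (fully open). In form: [[dx, dy, dz, rx, ry, rz, grip], ...]. A call has 1 to 5 rows; each row is the pose to reach, as a shift and turn from the pose commanded when the call began, along the tool's axes at that moment; what a row does not reach only later rows make up. A row lasts 1/12 s, in which the tool goes at most 41.7 mm and 7.16 degrees, less where a joint would pass 70% of its speed; a pose out of reach is approached as far as the arm can. A call with a gripper value outside its range is refused whole. The fingers move at their own pace and stop on an object; "newtons" is the grip in N (left out, the last holds). Time passes only in rows, so rows that repeat a pose let the fingers close. It gives the time, the measured TCP pose, the force and the opening at its end, in the units of the state.
- robot.get_obs(): the state, without advancing time (a new reading comes with each control period).
- robot.camera(name): name is "side" or "top"; returns the picture (420x560x3 uint8, red, green, blue); there is no depth.
- robot.camera_params(name): a dict with "mtx" (3x3 intrinsics, pixels), "D" ([k1, k2, p1, p2, k3] as OpenCV has them; the pictures are not rectified), "origin" and "rotation" of the camera in the world. Camera axes: x right, y down, z forward; pixel columns grow to the right and rows downward; lengths in m; the calibration is good to about 2 mm. A picture is of the moment at which its call begins. camera_params takes no time and is no camera call.
- robot.hand_in(): hands the job in, once; it reports no verdict.
The state is a dict: "time": time; "q": joint angles; "joint_velocities": joint speeds; "joint_torque": joint torques, N m; "position": TCP position; "tool_rot": TCP orientation; "ft_force": force on the tool from outside, world axes, zero at the start; "moment": the same for the moment, N m; "grip_width": finger opening in m.
Only numpy, scipy, OpenCV 4.12 (cv2) and the standard library are available. Lean on these libraries where they do the work, as an engineer would, in place of code of your own. Each camera call takes 0.05 s, during which the arm holds its last target. There are 200 camera calls.

### The job

Two boards pinned together sit in the red vise; one of the two holes in their top still has a wooden dowel stuck in it. From the rack take the slim long drift (round head, long thin shaft), hold it upright and push it down through that hole until the dowel drops out underneath. Push the drift fully home and let go, leaving it standing in the hole on its shoulder so that it keeps the boards together.

Things in the scene. Friction and masses are not known exactly. Their poses are not given: they have to be found in the camera images.
- drift: The slim long steel drift hanging upright in one of the rack's holes, 0.4 kg: round shaft 12 mm across, 60 mm long, bevelled tip; above it a plain round head, 36 mm across, 45 mm high, to hold it by. Origin at the centre of the tip's end, z up along the shaft (shoulder under the head at 60 mm, top at 105 mm). Wrong ones: wide low head (48 mm) on a 26 mm shaft; square head on a 28 mm long shaft.
- rack: Fixed plywood rack: board 60 (x) x 224 (y) mm, top face 87 mm above the bench, on end posts. Three 29 mm holes in a row along its y, 75 mm apart; the tools rest on it by their shoulders, shafts hanging free below. Origin: centre of its underside on the bench, z up. Nothing stands beside the heads along x.
- bore (a point): Centre of the mouth of the dowel's hole, 105 mm above the bench in the boards' top face, z up; turns with the vise. Vertical hole, 24 mm wide, 50 mm deep right through, over a tray 52 mm below. The boards (block 80 x 144 x 50 mm) are fixed in the red vise, whose jaws (85 mm high) stay below the block's top. The other, empty hole is 68 mm away along +y.
- dowel: Wooden dowel, 23 mm across, 34 mm long, stuck upright in the hole, its top about 6 mm below the mouth. Origin: centre of its lower end, z up along it. The hole grips it over most of its length: a push of about 5 to 15 N moves it, and it drops out as its top reaches the block's underside.
Things that resemble listed ones, but are neither listed nor needed, are in the scene too. Leave any yellow look-alike of the drift alone. Leave any purple look-alike of the dowel alone.

How it is judged:
On the way, in this order (a step that is already met when the one before it is completed fails the run):
1. the tip of the drift is in the hole, above the dowel, which is still stuck there (z of drift in the frame of bore below -0.002 m and horizontal distance between drift and bore below 0.012 m and z of dowel in the frame of bore above -0.065 m), for 0.05 s.
2. the dowel has dropped out below the block (z of dowel in the frame of bore below -0.085 m), for 0.1 s.
At the end, for the whole second after the job is handed in: The dowel lies at rest under the block (its lower end more than 85 mm below the hole's mouth, within 120 mm of the hole sideways), and the drift stands released in that hole, upright within 10 degrees, its tip 50 to 70 mm below the mouth (60 mm = on its shoulder), at rest (z of dowel in the frame of bore below -0.085 m and horizontal distance between dowel and bore below 0.12 m and linear speed of dowel below 0.05 m/s and z of drift in the frame of bore between -0.07 and -0.05 m and horizontal distance between drift and bore below 0.012 m and angle between drift's own z axis and vertical below 0.18 rad and linear speed of drift below 0.03 m/s); the robot touches nothing.
It also fails if it takes over 40 s, if anything falls off the work surface, if the arm or the gripper's body presses on something with over 40 N, if the wrist force passes 120 N, or if a joint passes its speed limit or range.

## Working session

There is one attempt and no reset: what is moved stays moved. The work goes in short steps, Python scripts to look and compute and a tool call to move; the robot and the scene stay as the last step left them, time stands still between calls to the robot, and variables do not carry over. Pictures are saved under pics/ and viewed, about 8 in all and at most 12, crops included, and the job is handed in when it is done.

Besides the shell and the picture viewer there is one more tool, called as name([rows], argument=value, ...), one row to a line, values as JSON. apply_moves: Moves the arm, as the interface text tells. Its arguments: {"type":"object","properties":{"series":{"type":"array"},"newtons":{"type":"number"}},"required":["series"]}

```bash
mkdir -p pics
cat > h.py <<'E'
import numpy as np, cv2
from rig import robot
def grab(n,f):
    im=robot.camera(n); cv2.imwrite(f,im[:,:,::-1]); return im
def ray(n,u,v):
    c=robot.camera_params(n); p=cv2.undistortPoints(np.array([[[u,v]]],float),np.array(c["mtx"]),np.array(c["D"]))[0,0]
    return np.array(c["origin"]),np.array(c["rotation"])@np.array([p[0],p[1],1])
def onz(n,u,v,z):
    o,d=ray(n,u,v); return (o+d*(z-o[2])/d[2]).round(4)
def proj(n,P):
    c=robot.camera_params(n); R=np.array(c["rotation"]); t=-R.T@np.array(c["origin"])
    return cv2.projectPoints(np.array(P,float).reshape(-1,1,3),cv2.Rodrigues(R.T)[0],t,np.array(c["mtx"]),np.array(c["D"]))[0][:,0].round(1)
E
python3 - <<'E'
from h import *
a=grab("top","pics/t0.png");b=grab("side","pics/s0.png")
for n in("top","side"):
    c=robot.camera_params(n);print(n,c["origin"],c["rotation"],c["mtx"])
print(robot.get_obs())
E
```

```text
top [0.48529423 0.01893109 0.90530035] [-0.705438    0.70751331 -0.03660308  0.02103219] [[449.17967297   0.         272.01059525]
 [  0.         449.17967297 214.5534976 ]
 [  0.           0.           1.        ]]
side [ 0.44568472 -0.46173154  0.59066279] [ 0.91988814 -0.10194136  0.03582972 -0.37700134] [[402.37572799   0.         278.76287358]
 [  0.         402.37572799 207.26793154]
 [  0.           0.           1.        ]]
{'time': 0.1, 'q': array([ 1.09552106e+00,  5.28375232e-01,  1.43377775e+00, -1.11708325e-05,
        1.18137790e+00, -1.78482129e-01]), 'joint_velocities': array([-0.00041611, -0.00230115, -0.0012111 ,  0.00061574,  0.00139032,
       -0.00172441]), 'joint_torque': array([-7.67373658e-04, -4.40985882e+01, -1.77149284e+01,  6.34794636e-02,
        5.34035428e-02, -2.57586942e-05]), 'position': array([0.18246052, 0.59712609, 0.24066705]), 'tool_rot': array([ 1.47850341e-01,  9.89009271e-01, -9.19458140e-04, -3.06280105e-04]), 'ft_force': array([ 0.4367583 , -0.67741751, -0.04030458]), 'moment': array([-0.0146426 ,  0.02100096,  0.00508604]), 'grip_width': 0.08667926085358871}
```

View pics/t0.png

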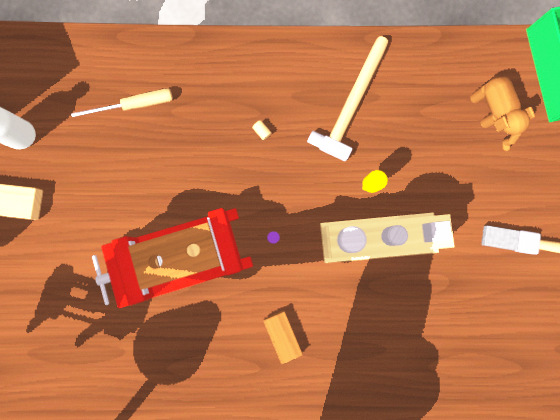

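View pics/s0.png

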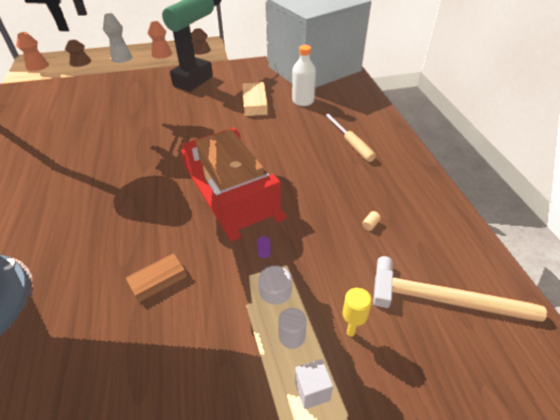

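```bash
sed -i '2a from scipy.spatial.transform import Rotation as Ro' h.py
sed -i 's/np.array(c\["rotation"\])/Ro.from_quat(c["rotation"]).as_matrix()/' h.py
python3 - <<'E'
from h import *
a=cv2.imread("pics/t0.png");b=cv2.imread("pics/s0.png")
o=np.vstack([cv2.resize(a[195:315,90:280],(760,480))[:300*2],]);
A=cv2.resize(a[200:310,95:235],None,fx=2.8,fy=2.8,interpolation=2);B=cv2.resize(a[200:280,310:460],None,fx=2.6,fy=2.6,interpolation=2)
C=cv2.resize(b[250:420,230:370],None,fx=1.7,fy=1.7,interpolation=2);D=cv2.resize(b[125:200,180:290],None,fx=3.4,fy=3.4,interpolation=2)
o=np.zeros((600,800,3),np.uint8)
for im,x,y in((A,0,0),(B,400,0),(C,0,309),(D,400,309)): o[y:y+im.shape[0],x:x+im.shape[1]]=im[:600-y,:800-x]
cv2.imwrite("pics/c1.png",o)
for nm,u,v,z in(("wide",352,239,.12),("drift",396,235,.132),("sq",437,232,.12),("dowel",193,250,.099),("empty",157,262,.105),("purple",273,237,.02)):
    print(nm,onz("top",u,v,z))
print(onz("side",292,321,.132),onz("side",235,164,.099))
print(proj("side",onz("top",396,235,.132)),proj("side",onz("top",193,250,.099)))
E
```

```text
wide [ 0.5062 -0.1384  0.12  ]
drift [ 0.5126 -0.212   0.132 ]
sq [ 0.5182 -0.2873  0.12  ]
dowel [0.4882 0.1419 0.099 ]
empty [0.4675 0.2035 0.105 ]
purple [ 0.5133 -0.0025  0.02  ]
[ 0.5109 -0.2186  0.132 ] [0.4873 0.144  0.099 ]
[[292.1 316.1]] [[235.6 164.6]]
```

View pics/c1.png

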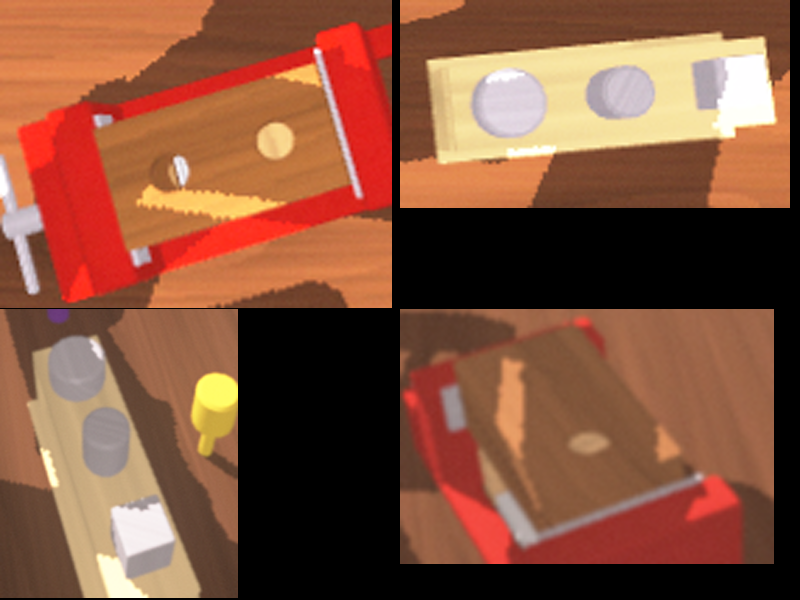

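The rack's heads in the top view are (352,239), wide and low; (398,235), round and narrower; and (437,232), square. The middle one fits the slim long drift, which the crop confirms. The yellow one is a decoy. The dowel's hole is at (193,250), with a light disc in it. The dark hole at (157,262) is the empty one.

```bash
cat >> h.py <<'E'
def steps(wps,p,yaw):
    # wps: (x,y,z,yaw_deg of tool y); tool z straight down; prints cm and deg in the tool frame
    p=np.array(p,float)
    for w in wps:
        a=np.radians(yaw); ty=np.array([np.cos(a),np.sin(a),0]); tz=np.array([0,0,-1.]); tx=np.cross(ty,tz)
        d=np.array(w[:3])-p; print(w,"->",(100*np.array([d@tx,d@ty,d@tz])).round(2),"rz",round(yaw-w[3],1)); p=np.array(w[:3]);yaw=w[3]
def state():
    s=robot.get_obs(); R=Ro.from_quat(s["tool_rot"]).as_matrix()
    print("t",s["time"],"p",s["position"].round(4),"yaw",np.degrees(np.arctan2(R[1,1],R[0,1])).round(2),"z",R[:,2].round(3),"F",s["ft_force"].round(1),"w",round(s["grip_width"],4)); return s
E
python3 - <<'E'
from h import *
print(onz("top",397.9,235.4,.132),onz("side",292.4,320,.132),onz("top",193.2,250.4,.099))
s=state()
steps([(.30,.43,.242,40),(.40,.25,.242,4.6),(.45,.05,.242,4.6),(.50,-.15,.242,4.6),(.512,-.2155,.19,4.6)],[.183,.598,.242],73)
E
```

```text
[ 0.512  -0.2153  0.132 ] [ 0.5117 -0.2174  0.132 ] [0.4874 0.1416 0.099 ]
t 0.1 p [0.1825 0.5971 0.2407] yaw 73.0 z [-0.001 -0.002 -1.   ] F [ 0.4 -0.7 -0. ] w 0.0867
(0.3, 0.43, 0.242, 40) -> [-16.1  -12.65   0.  ] rz 33
(0.4, 0.25, 0.242, 4.6) -> [-20.22  -3.91   0.  ] rz 35.4
(0.45, 0.05, 0.242, 4.6) -> [-20.34   3.38   0.  ] rz 0.0
(0.5, -0.15, 0.242, 4.6) -> [-20.34   3.38   0.  ] rz 0.0
(0.512, -0.2155, 0.19, 4.6) -> [-6.63  0.67  5.2 ] rz 0.0
```

apply_moves([
  [-16.1, -12.65, 0, 0, 0, 33, 1],
  [-16.1, -12.65, 0, 0, 0, 33, 1],
  [-16.1, -12.65, 0, 0, 0, 33, 1],
  [-16.1, -12.65, 0, 0, 0, 33, 1],
  [-16.1, -12.65, 0, 0, 0, 33, 1],
])

```text
time: 0.52
position: [0.3002, 0.4275, 0.2412]
tool_rot: [0.425, 0.905, -0.001, -0.0]
ft_force: [0.5, 0.6, 0.1]
grip_width: 0.0871
```

apply_moves([
  [-20.2, -3.9, 0, 0, 0, 35.4, 1],
  [-20.2, -3.9, 0, 0, 0, 35.4, 1],
  [-20.2, -3.9, 0, 0, 0, 35.4, 1],
  [-20.2, -3.9, 0, 0, 0, 35.4, 1],
  [-20.2, -3.9, 0, 0, 0, 35.4, 1],
])

```text
time: 0.93
position: [0.4001, 0.2477, 0.2414]
tool_rot: [0.68, 0.733, -0.0, -0.0]
ft_force: [1.1, 0.8, -0.1]
grip_width: 0.0873
```

apply_moves([
  [-20.3, 3.4, 0, 0, 0, 0, 1],
  [-20.3, 3.4, 0, 0, 0, 0, 1],
  [-20.3, 3.4, 0, 0, 0, 0, 1],
  [-20.3, 3.4, 0, 0, 0, 0, 1],
  [-20.3, 3.4, 0, 0, 0, 0, 1],
])

```text
time: 1.35
position: [0.4498, 0.048, 0.2414]
tool_rot: [0.678, 0.735, -0.0, -0.0]
ft_force: [1.1, 0.8, -0.5]
grip_width: 0.0872
```

apply_moves([
  [-20.3, 3.4, 0, 0, 0, 0, 1],
  [-20.3, 3.4, 0, 0, 0, 0, 1],
  [-20.3, 3.4, 0, 0, 0, 0, 1],
  [-20.3, 3.4, 0, 0, 0, 0, 1],
  [-20.3, 3.4, 0, 0, 0, 0, 1],
])

```text
time: 1.77
position: [0.4999, -0.1519, 0.2413]
tool_rot: [0.679, 0.735, -0.0, -0.0]
ft_force: [0.3, 0.1, 0.0]
grip_width: 0.0871
```

apply_moves([
  [-6.6, 0.7, 2, 0, 0, 0, 1],
  [-6.6, 0.7, 5.2, 0, 0, 0, 1],
  [-6.6, 0.7, 5.2, 0, 0, 0, 1],
  [-6.6, 0.7, 5.2, 0, 0, 0, 1],
  [-6.6, 0.7, 5.2, 0, 0, 0, 1],
])

```text
time: 2.18
position: [0.5115, -0.2139, 0.189]
tool_rot: [0.678, 0.735, 0.0, -0.001]
ft_force: [0.3, 0.3, 0.0]
grip_width: 0.0869
```

Run:
```python
from h import *
s=state(); steps([(.512,-.216,.113,4.6)],s["position"],4.6)
b=grab("side","pics/s1.png"); cv2.imwrite("pics/s1c.png",cv2.resize(b[200:420,180:460,::-1],None,fx=2.5,fy=2.5))
```

```text
t 2.1833 p [ 0.5115 -0.2139  0.189 ] yaw 4.57 z [-0.002  0.002 -1.   ] F [0.3 0.3 0. ] w 0.0869
(0.512, -0.216, 0.113, 4.6) -> [-0.21  0.03  7.6 ] rz 0.0
```

View pics/s1c.png

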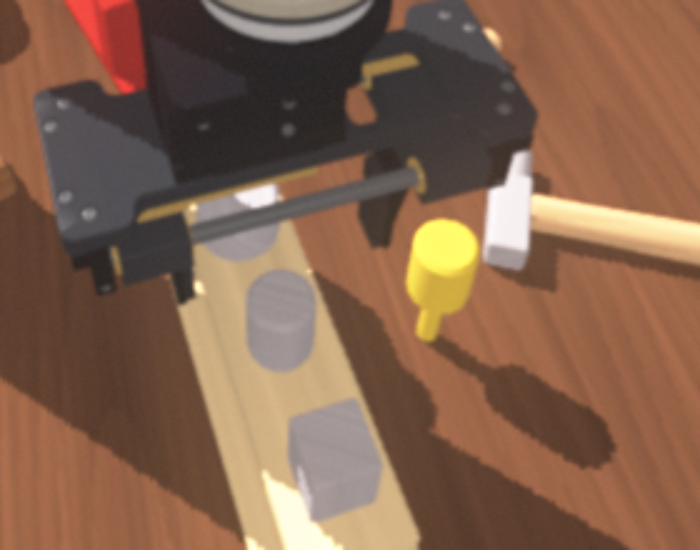

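The crop shows the fingers straddling the round head at crop (281,320). The yellow decoy at crop (440,265) is clear of them, so I'm descending and gripping.

apply_moves([
  [-0.2, 0, 2.5, 0, 0, 0, 1],
  [-0.2, 0, 5, 0, 0, 0, 1],
  [-0.2, 0, 6.5, 0, 0, 0, 1],
  [-0.2, 0, 7.6, 0, 0, 0, 1],
  [-0.2, 0, 7.6, 0, 0, 0, 1],
])

```text
time: 2.65
position: [0.5118, -0.2148, 0.1129]
tool_rot: [0.678, 0.736, -0.0, -0.001]
ft_force: [-0.3, 0.5, -0.6]
grip_width: 0.0872
```

apply_moves([
  [0, 0, 0, 0, 0, 0, 0.3],
  [0, 0, 0, 0, 0, 0, 0.3],
  [0, 0, 0, 0, 0, 0, 0.3],
  [0, 0, 0, 0, 0, 0, 0.3],
  [0, 0, 0, 0, 0, 0, 0.3],
], newtons=55)

```text
time: 3.07
position: [0.5128, -0.217, 0.1144]
tool_rot: [0.678, 0.735, 0.0, 0.001]
ft_force: [0.0, 0.2, -0.3]
grip_width: 0.0616
```

apply_moves([
  [0, 0, 0, 0, 0, 0, 0.3],
  [0, 0, 0, 0, 0, 0, 0.3],
  [0, 0, 0, 0, 0, 0, 0.3],
  [0, 0, 0, 0, 0, 0, 0.3],
  [0, 0, 0, 0, 0, 0, 0.3],
])

```text
time: 3.48
position: [0.5125, -0.2168, 0.1136]
tool_rot: [0.678, 0.735, 0.0, 0.0]
ft_force: [0.1, 0.3, -0.1]
grip_width: 0.0344
```

apply_moves([
  [0, 0, 0, 0, 0, 0, 0.2],
  [0, 0, 0, 0, 0, 0, 0.2],
  [0, 0, 0, 0, 0, 0, 0.2],
])

```text
time: 3.73
position: [0.5125, -0.2168, 0.1136]
tool_rot: [0.678, 0.735, 0.0, 0.0]
ft_force: [0.8, -0.7, 1.2]
grip_width: 0.0349
```

apply_moves([
  [0, 0, -2, 0, 0, 0, 0.2],
  [0, 0, -4, 0, 0, 0, 0.2],
  [0, 0, -6.5, 0, 0, 0, 0.2],
  [0, 0, -8.5, 0, 0, 0, 0.2],
  [0, 0, -8.5, 0, 0, 0, 0.2],
])

```text
time: 4.15
position: [0.5141, -0.2178, 0.2017]
tool_rot: [0.678, 0.735, 0.0, 0.003]
ft_force: [0.4, -0.5, -2.8]
grip_width: 0.035
```

Run:
```python
from h import *
s=state()
b=grab("side","pics/s2.png"); cv2.imwrite("pics/s2c.png",cv2.resize(b[170:420,180:460,::-1],None,fx=2.2,fy=2.2))
```

```text
t 4.15 p [ 0.5141 -0.2178  0.2017] yaw 4.6 z [ 0.006 -0.004 -1.   ] F [ 0.4 -0.5 -2.8] w 0.035
```

View pics/s2c.png

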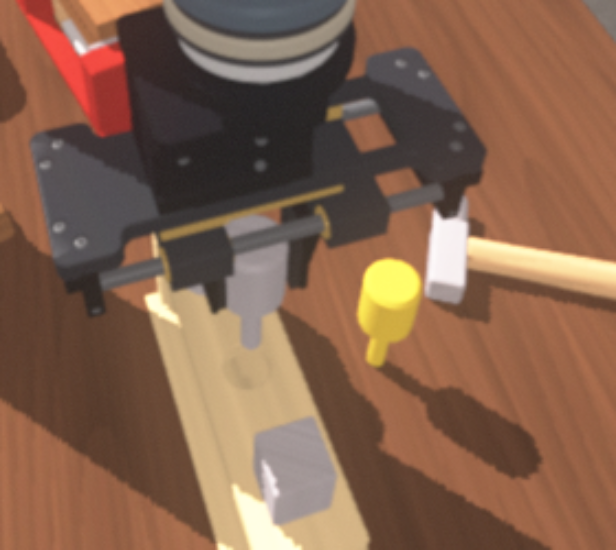

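The drift is gripped and out of the rack. Its shaft hangs vertically, with the tip at crop (251,347), and the middle rack hole is empty.

Run:
```python
from h import *
print("tip",onz("side",180+251/2.2,170+345/2.2,.115))
steps([(.50,-.2178,.25,4.6),(.50,-.03,.25,4.6),(.4875,.142,.22,4.6)],[.5141,-.2178,.2017],4.6)
```

```text
tip [ 0.514  -0.2181  0.115 ]
(0.5, -0.2178, 0.25, 4.6) -> [ 0.11 -1.41 -4.83] rz 0.0
(0.5, -0.03, 0.25, 4.6) -> [18.72  1.51  0.  ] rz 0.0
(0.4875, 0.142, 0.22, 4.6) -> [17.24  0.13  3.  ] rz 0.0
```

apply_moves([
  [0, -0.7, -2.4, 0, 0, 0, 0.2],
  [0.1, -1.4, -4.8, 0, 0, 0, 0.2],
  [2, -1.4, -4.8, 0, 0, 0, 0.2],
  [5, -1.2, -4.8, 0, 0, 0, 0.2],
  [8.5, -0.9, -4.8, 0, 0, 0, 0.2],
])

```text
time: 4.62
position: [0.4956, -0.1328, 0.2447]
tool_rot: [0.679, 0.734, -0.001, -0.001]
ft_force: [0.6, 0.5, -4.1]
grip_width: 0.0347
```

apply_moves([
  [3.5, 0.3, 0, 0, 0, 0, 0.2],
  [7, 0.6, 0, 0, 0, 0, 0.2],
  [10.5, 0.8, 0, 0, 0, 0, 0.2],
  [14, 0.9, 0, 0, 0, 0, 0.2],
  [17.5, 0.9, 0, 0, 0, 0, 0.2],
])

```text
time: 5.03
position: [0.4899, 0.0442, 0.2443]
tool_rot: [0.678, 0.735, -0.001, -0.002]
ft_force: [0.4, 0.5, -3.6]
grip_width: 0.0348
```

apply_moves([
  [3.5, 0.1, 0, 0, 0, 0, 0.2],
  [6.5, 0.2, 0.5, 0, 0, 0, 0.2],
  [8.7, 0.2, 1.2, 0, 0, 0, 0.2],
  [9.6, 0.2, 2, 0, 0, 0, 0.2],
  [9.6, 0.2, 2, 0, 0, 0, 0.2],
])

```text
time: 5.45
position: [0.483, 0.1399, 0.2233]
tool_rot: [0.677, 0.736, -0.003, -0.003]
ft_force: [-0.4, -0.4, -3.0]
grip_width: 0.0349
```

Run:
```python
from h import *
s=state()
b=grab("side","pics/s3.png"); cv2.imwrite("pics/s3c.png",cv2.resize(b[60:260,140:340,::-1],None,fx=3,fy=3))
P=s["position"];z=P[2]-.0865
print("expected tip px",proj("side",[P[0],P[1],z]),"tip z",z,"mouth px",proj("side",[.4874,.1416,.105]))
```

```text
t 5.45 p [0.483  0.1399 0.2233] yaw 4.78 z [-0.007 -0.    -1.   ] F [-0.4 -0.4 -3. ] w 0.0349
expected tip px [[231.2 149.8]] tip z 0.13678876778957152 mouth px [[235.  162.3]]
```

View pics/s3c.png

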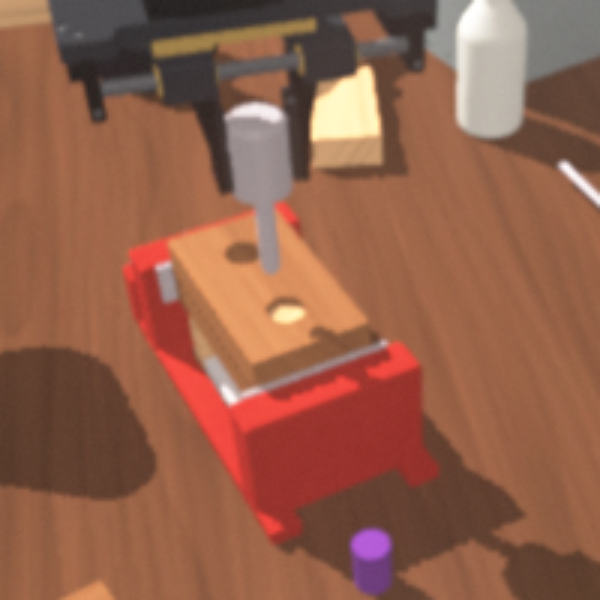

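The tip is at crop (270,270), px (230,150), as predicted. The dowel's mouth is at crop (286,310), px (235,163). I'm correcting by about 4.6 mm along tool y and lowering to just above the dowel.

apply_moves([
  [0.1, 0.5, 0.5, 0, 0, 0, 0.2],
  [0.1, 0.5, 1, 0, 0, 0, 0.2],
  [0.1, 0.5, 1.5, 0, 0, 0, 0.2],
  [0.1, 0.5, 2, 0, 0, 0, 0.2],
  [0.1, 0.5, 2, 0, 0, 0, 0.2],
])

```text
time: 5.92
position: [0.4901, 0.1388, 0.2054]
tool_rot: [0.679, 0.734, -0.001, -0.001]
ft_force: [0.0, -0.1, -3.4]
grip_width: 0.0346
```

Run:
```python
from h import *
s=state()
b=grab("side","pics/s4.png");t=grab("top","pics/t4.png"); cv2.imwrite("pics/s4c.png",cv2.resize(b[110:200,180:290,::-1],None,fx=6,fy=6))
```

```text
t 5.9167 p [0.4901 0.1388 0.2054] yaw 4.51 z [-0.003 -0.    -1.   ] F [ 0.  -0.1 -3.4] w 0.0346
```

View pics/s4c.png

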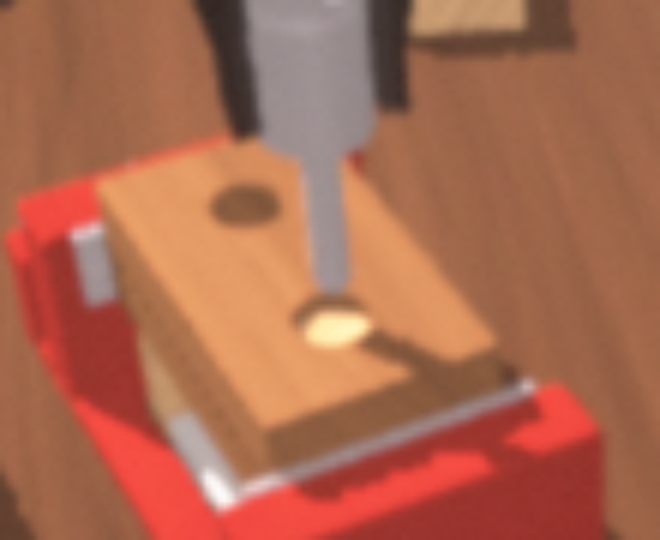

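Run:
```python
from h import *
print(onz("side",235.3,157.6,.119),onz("side",236,163.5,.105),state()["position"])
```

```text
t 6.0167 p [0.4906 0.1392 0.2063] yaw 4.54 z [-0.001 -0.    -1.   ] F [ 0.9  0.1 -2.9] w 0.0347
[0.4888 0.1379 0.119 ] [0.4888 0.1376 0.105 ] [0.49062071 0.13921785 0.20627343]
```

Both views put the tip within about 2 mm of the hole's axis, so I'm inserting it.

apply_moves([
  [0.1, -0.1, 0.5, 0, 0, 0, 0.2],
  [0.1, -0.1, 1, 0, 0, 0, 0.2],
  [0.1, -0.1, 1.5, 0, 0, 0, 0.2],
  [0.1, -0.1, 1.8, 0, 0, 0, 0.2],
  [0.1, -0.1, 1.9, 0, 0, 0, 0.2],
])

```text
time: 6.43
position: [0.4892, 0.1407, 0.1868]
tool_rot: [0.678, 0.735, -0.001, -0.0]
ft_force: [0.2, 0.6, -3.0]
grip_width: 0.0348
```

apply_moves([
  [0, 0, 0, 0, 0, 0, 0.2],
  [0, 0, 0, 0, 0, 0, 0.2],
])

```text
time: 6.6
position: [0.4898, 0.1407, 0.1875]
tool_rot: [0.678, 0.735, 0.0, 0.0]
ft_force: [0.1, 0.4, -3.7]
grip_width: 0.0349
```

apply_moves([
  [0, 0, 0.3, 0, 0, 0, 0.2],
  [0, 0, 0.6, 0, 0, 0, 0.2],
  [0, 0, 0.9, 0, 0, 0, 0.2],
  [0, 0, 1.2, 0, 0, 0, 0.2],
  [0, 0, 1.5, 0, 0, 0, 0.2],
])

```text
time: 7.02
position: [0.4907, 0.1406, 0.1741]
tool_rot: [0.678, 0.735, 0.001, 0.001]
ft_force: [-2.0, -0.9, 8.4]
grip_width: 0.0348
```

apply_moves([
  [0, 0, 0.3, 0, 0, 0, 0.2],
  [0, 0, 0.6, 0, 0, 0, 0.2],
  [0, 0, 0.9, 0, 0, 0, 0.2],
  [0, 0, 1.2, 0, 0, 0, 0.2],
  [0, 0, 1.5, 0, 0, 0, 0.2],
])

```text
time: 7.43
position: [0.4907, 0.1406, 0.1591]
tool_rot: [0.678, 0.735, 0.001, 0.001]
ft_force: [-1.8, -1.6, 7.7]
grip_width: 0.0342
```

apply_moves([
  [0, 0, 0.3, 0, 0, 0, 0.2],
  [0, 0, 0.6, 0, 0, 0, 0.2],
  [0, 0, 0.9, 0, 0, 0, 0.2],
  [0, 0, 1.2, 0, 0, 0, 0.2],
  [0, 0, 1.5, 0, 0, 0, 0.2],
])

```text
time: 7.85
position: [0.4903, 0.1407, 0.1431]
tool_rot: [0.678, 0.735, 0.001, 0.001]
ft_force: [0.1, 0.1, -3.3]
grip_width: 0.0344
```

apply_moves([
  [0, 0, 0.3, 0, 0, 0, 0.2],
  [0, 0, 0.6, 0, 0, 0, 0.2],
  [0, 0, 0.8, 0, 0, 0, 0.2],
  [0, 0, 1, 0, 0, 0, 0.2],
  [0, 0, 1.1, 0, 0, 0, 0.2],
])

```text
time: 8.27
position: [0.4894, 0.1406, 0.1315]
tool_rot: [0.678, 0.735, -0.0, -0.0]
ft_force: [-2.4, 0.2, 8.5]
grip_width: 0.0348
```

The force rose right at the expected shoulder height. I'll release after a slight push and look.

apply_moves([
  [0, 0, 0.1, 0, 0, 0, 0.2],
  [0, 0, 0.1, 0, 0, 0, 0.2],
  [0, 0, 0.0, 0, 0, 0, 0.2],
])

```text
time: 8.52
position: [0.4897, 0.1407, 0.1319]
tool_rot: [0.678, 0.735, 0.0, 0.0]
ft_force: [-0.6, 0.1, -3.6]
grip_width: 0.035
```

apply_moves([
  [0, 0, 0, 0, 0, 0, 0.6],
  [0, 0, 0, 0, 0, 0, 0.8],
  [0, 0, 0, 0, 0, 0, 0.9],
  [0, 0, 0, 0, 0, 0, 0.9],
  [0, 0, 0, 0, 0, 0, 0.9],
])

```text
time: 8.93
position: [0.4899, 0.1407, 0.1316]
tool_rot: [0.678, 0.735, 0.0, 0.0]
ft_force: [-0.1, -0.4, 0.1]
grip_width: 0.0606
```

apply_moves([
  [0, 0, 0, 0, 0, 0, 0.9],
  [0, 0, 0, 0, 0, 0, 0.9],
  [0, 0, 0, 0, 0, 0, 0.9],
  [0, 0, 0, 0, 0, 0, 0.9],
])

```text
time: 9.27
position: [0.4897, 0.1407, 0.1315]
tool_rot: [0.678, 0.735, -0.0, 0.0]
ft_force: [0.1, -0.2, -0.0]
grip_width: 0.0768
```

Run:
```python
from h import *
s=state()
b=grab("side","pics/s5.png"); cv2.imwrite("pics/s5c.png",cv2.resize(b[80:260,150:330,::-1],None,fx=3.3,fy=3.3))
```

```text
t 9.2667 p [0.4897 0.1407 0.1315] yaw 4.59 z [ 0. -0. -1.] F [ 0.1 -0.2 -0. ] w 0.0768
```

View pics/s5c.png

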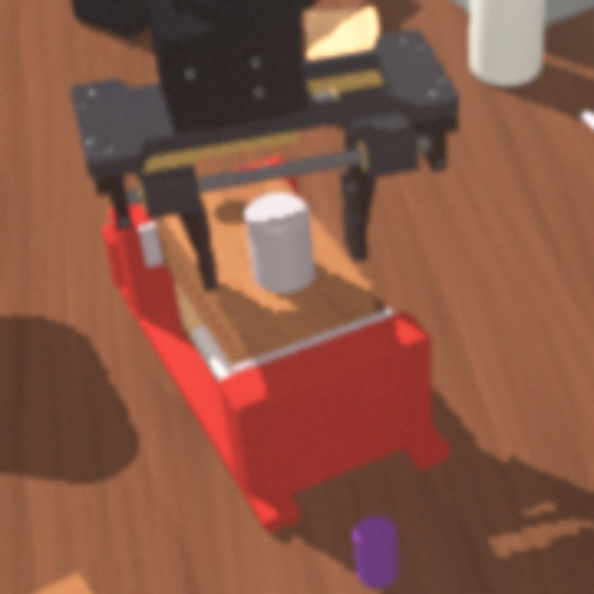

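The drift stands seated upright, with its head at crop (280,245). The fingers are clear, so I'm retreating straight up.

apply_moves([
  [0, 0, -2, 0, 0, 0, 0.9],
  [0, 0, -4.5, 0, 0, 0, 0.9],
  [0, 0, -8, 0, 0, 0, 0.9],
  [0, 0, -12, 0, 0, 0, 0.9],
  [0, 0, -12, 0, 0, 0, 0.9],
])

```text
time: 9.73
position: [0.4942, 0.1411, 0.2585]
tool_rot: [0.678, 0.735, 0.005, 0.005]
ft_force: [1.1, 0.1, 0.5]
grip_width: 0.0785
```

apply_moves([
  [-4, 0, 0, 0, 0, 0, 0.9],
  [-8, 0, 0, 0, 0, 0, 0.9],
  [-12, 0, 0, 0, 0, 0, 0.9],
  [-14, 0, 0, 0, 0, 0, 0.9],
  [-14, 0, 0, 0, 0, 0, 0.9],
])

```text
time: 10.15
position: [0.5019, -0.0028, 0.2516]
tool_rot: [0.68, 0.733, -0.0, 0.001]
ft_force: [-0.3, -0.3, 0.7]
grip_width: 0.0783
```

Run:
```python
from h import *
s=state()
b=grab("side","pics/s6.png");t=grab("top","pics/t6.png")
cv2.imwrite("pics/c6.png",np.hstack([cv2.resize(b[90:260,150:330,::-1],(400,378)),cv2.resize(t[190:330,80:260,::-1],(400,378))]))
```

```text
t 10.15 p [ 0.5019 -0.0028  0.2516] yaw 4.33 z [ 0.002 -0.002 -1.   ] F [-0.3 -0.3  0.7] w 0.0783
```

View pics/c6.png

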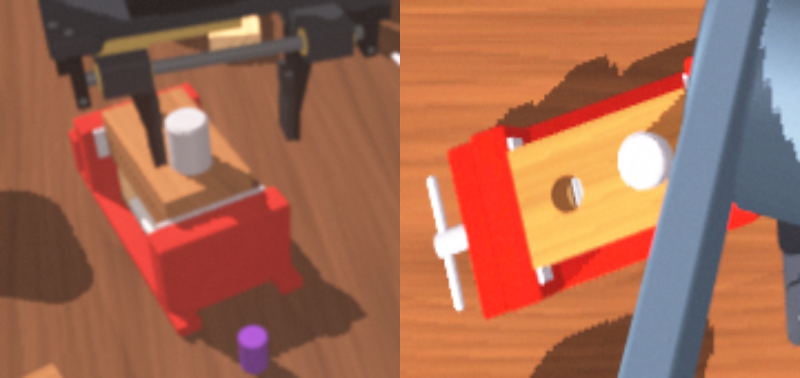

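The drift stands upright and flush on the block in both views: crop (188,140) in the side half, (645,160) in the top half. The gripper is clear.

apply_moves([
  [0, 0, 0, 0, 0, 0, 0.9],
  [0, 0, 0, 0, 0, 0, 0.9],
  [0, 0, 0, 0, 0, 0, 0.9],
  [0, 0, 0, 0, 0, 0, 0.9],
])

```text
time: 10.58
position: [0.5008, 0.0021, 0.2515]
tool_rot: [0.678, 0.735, 0.0, -0.0]
ft_force: [-0.7, 0.2, 0.5]
grip_width: 0.0783
```

```bash
python3 -c "
from h import *
state(); print(robot.hand_in())"
```

```text
t 10.5833 p [0.5008 0.0021 0.2515] yaw 4.7 z [-0.  0. -1.] F [-0.7  0.2  0.5] w 0.0783
the job is handed in; nothing more can be done
None
```

I took the slim round-headed drift from the middle rack hole and pushed the dowel out with about 11–12 N. I then seated the drift on its shoulder, let go and handed the job in at 10.6 s.

- **Drift:** the last pictures show it upright and flush on the block, with the gripper clear and no force on the wrist. The force rose at the expected shoulder height (TCP 0.1315 m), which puts the tip about 60 mm below the mouth.
- **Dowel:** I could not see it under the block. That it dropped out is inferred from the push force vanishing near the block's underside and from the drift going fully home.
- **Disagreements:** the two views put the hole's mouth about 4 mm apart in y, so I aimed in between, and the drift went in with only about 2–3 N of side force. The gripper read 35 mm on the 36 mm head.

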